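# Close the ratchet pipe clamp by three clicks

## Task

From the wooden rack take the long thick pipe and lay it in the grey ratchet clamp, resting on both saddles and between the open jaws, and let go of it. Then take the black upright knob and swing the clamp's lever round, so that the jaw closes on the pipe, until it has clicked exactly three times, never a fourth; the lever springs back when let go, so finish while holding it there at three clicks. Leave the other pipes and the tools on the bench where they are.

Things in the scene. Friction and masses are not known exactly. Their poses are not given: they have to be found in the camera images.
- pipe: The pipe to clamp: galvanised, both long and thick (160 x 34 mm dia), 0.3 to 0.5 kg, level in one of the rack's three vees (which one varies). Origin at its middle on the axis, 60 mm above the table at the start; x along the pipe (ends alike). The middle 60 mm is free beside and below for fingers (rack's base board there: 12 mm high).
- slim_pipe: Bystander: a pipe as long (160 mm) but only 22 mm thick, in another place of the rack. Origin at its middle, x along it.
- short_pipe: Bystander: a pipe as thick (34 mm) but only 100 mm long, in another place of the rack. Origin at its middle, x along it.
- rack: Fixed pale wooden rack, 120 x 250 mm: base board 12 mm high; two cross boards at x = -40 and 40 mm, 14 mm thick, vees up to 64 mm high; three places at y = -85, 0, 85 mm, pipes along x. Origin under its centre.
- clamp: Fixed grey cast clamp. Origin on the table; x along the pipe bay, away from the robot; y from the fixed jaw towards the lever; z up. Base plate 16 mm high, x -110..90, y -60..230 mm. Far saddle: flat, 42 mm high, x 5..60 mm, between the fixed jaw (face y = 0, 82 mm high) and the jaw pad (at y = 56 mm when open). Between the two saddles, x -80..5 mm, is room for fingers.
- near_saddle (a point): Middle of the top of the clamp's near saddle: flat, 42 mm above the table, 20 mm long in x, between two cheeks 59 mm apart and 64 mm high. Axes as the clamp's.
- bay (a point): Where the middle of the pipe belongs when laid: on its axis, 59 mm above the table, midway between the open jaws; pipe along this x axis (axes as the clamp's). Within 25 mm along x still spans both saddles; the jaw later pushes the pipe up to 9 mm towards -y.
- jaw_pad: Dark steel pad of the moving jaw, 45 x 12 x 38 mm; origin at the middle of its face, which looks to the clamp's -y. The lever drives it towards the fixed jaw, 45 mm per rad, through a soft spring (0.5 N/mm), so it presses the pipe on the fixed jaw.
- pivot (a point): Point on the lever's upright turning axis, 83 mm above the table. Axes as the clamp's. The lever arm is 130 mm from axis to knob; at lever angle a the knob is at x = -130 cos a, y = 130 sin a mm from here.
- lever (a joint): Lever angle, rad: 0 at rest (arm to clamp's -x), grows clockwise from above, at most 1.3. A spring drives it back, 7 to 9 N at the knob, and the jaw up to 4 N more. Each click is felt: resistance climbs 3 to 6 N as the catch meets a tooth, is back to normal on its crest and dips 3 to 6 N below as it snaps past. First click at 0.12 to 0.30, then one each 0.24. Let go, it slips back.
- knob: Black round upright knob at the end of the lever arm, 24 mm dia, 50 mm tall. Origin at the centre of its top, 133 mm above the table; the arm's top is at 83 mm. It revolves freely on its own pin, so the fingers need not turn with the lever.
- ring (a point): Centre of the click ring under the lever, on the pivot axis. Its x axis points at the first of five teeth, the rest follow clockwise every 0.24 rad; the lever's tail (away from the knob) snaps over them: click n falls when the lever is (n-1) x 0.24 rad clockwise beyond this x axis. After three clicks it is best held 0.60 rad beyond it, midway between teeth 3 and 4.
- screwdriver: Bystander, loose on the bench: screwdriver with a yellow handle. Origin on its underside.
- hammer: Bystander, loose on the bench: hammer. Origin on its underside.
- wrench: Bystander, loose on the bench: steel wrench. Origin on its underside.
- oil_can: Bystander, loose on the bench: grey can, 56 mm in diameter, 120 mm tall. Origin under its centre.
- fittings_bowl: Bystander, loose on the bench: grey bowl, 110 mm wide, 45 mm tall. Origin under its centre.
- elbow: Bystander, loose on the bench: pipe elbow, legs 50 mm, 38 mm high. Origin at its corner, on the bench.
- tape_measure: Bystander, loose on the bench: yellow tape measure, 70 x 35 x 60 mm. Origin under its centre.

How it is judged:
By the outcome, as a careful person would: the job done as asked, in the order asked, and still so for the second after the job is handed in, while the arm keeps its last pose, push and grip.
It also fails if it takes over 67 s, if anything falls off the work surface, if the arm or the gripper's body presses on something with over 40 N, if the wrist force passes 120 N, or if a joint passes its speed limit or range.

## Robot

A 6-joint arm with a two-finger parallel gripper is mounted at the origin on the work surface. World frame = base frame: x ahead of the robot, y to its left, z up, the work surface at z = 0. Lengths are in m, angles in rad, forces in N, time in s.
With the tool pointing down it reaches from about 0.3 to 0.875 m from the base axis. Payload 6.4 kg.
Tool frame: the origin (TCP) lies on the centre line of the jaws, within the pads' length; the fingertips stand 25 mm ahead of it and the grasp point (between the pads) lies 6 mm ahead of it (ctrl.tip_reach is the distance from the TCP to the fingertips, in m); z points along the fingers, y is the line along which they close (so a half turn about z gives the same grasp; the last joint's range is limited). The gripper opens to 85 mm and grips with 20 to 120 N. Pads are 22 mm wide; open, the fingers measure 114 mm over their backs; the gripper's body (76 mm by 85 mm) begins 54 mm behind the grasp point. The pads swing forward as they close: fully open they stand 13 mm farther back than shut.
Start: joints at [0.99, 0.181, 1.607, -0, 1.354, -0.206], TCP at [0.21, 0.535, 0.256] pointing down, gripper open.
Joint ranges: [-2.99, 2.99], [-0.89, 2.07], [0.3, 2.58], [-1.14, 4.28], [0, 2.63], [-3.12, 3.12]. Speed limits (rad/s): [2.57, 2.57, 3.01, 3.14, 3.14, 3.14].

## Interface

Orientations are given as a unit quaternion [w, x, y, z].
In Python, from bench import ctrl gives the robot as it stands.
- The arm moves only by the tool servo_tool, never from a script. Its argument "motion" is a list that holds one entry, the list of rows, each a list of 5 numbers: the shift along the tool's x, y, z in cm, then the turn about the tool's z in degrees, then the closure, from -1 (fully open) to 1 (shut). In form: [[[dx, dy, dz, twist, claw], ...]]. A call has 1 to 5 rows; each row is the pose to reach, as a shift and turn from the pose commanded when the call began, along the tool's axes at that moment; what a row does not reach only later rows make up. A row lasts 1/10 s, in which the tool goes at most 50 mm and 8.59 degrees, less where a joint would pass 70% of its speed; a pose out of reach is approached as far as the arm can. A call with a gripper value outside its range is refused whole. The fingers move at their own pace and stop on an object; the grip force is fixed at half the most. Time passes only in rows, so rows that repeat a pose let the fingers close. It gives the time, the measured TCP pose, the force, the opening and the grip force at its end, in the units of the state.
- ctrl.get_obs(): the state, without advancing time (a new reading comes with each control period).
- ctrl.camera(name): name is "side" or "top"; returns a dict with "pixels" (400x640x3 uint8, red, green, blue), "depth" (400x640 float32, m along the optical axis (not along the pixel's ray), 0 where there is no reading), "fx", "fy", "cx", "cy" (pixels), "k1" (the pictures are not rectified: a ray, as slopes to the right and down, at radius r is drawn at 1 + k1 r^2 times it, then the intrinsics apply), "R" (3x3) and "t" (3): a world point X has camera coordinates R X + t. Camera axes: x right, y down, z forward; pixel columns grow to the right and rows downward; lengths in m; the calibration is good to about 2 mm. A picture is of the moment at which its call begins.
- ctrl.hand_in(): hands the job in; it is judged then, once.
The state is a dict: "time_s": time; "q": joint angles; "dq": joint speeds; "joint_efforts": joint torques, N m; "eef_pos": TCP position; "eef_rot": TCP orientation; "wrist_force": force on the tool from outside, world axes, zero at the start; "torque": the same for the moment, N m; "opening": opening from 0.0 (shut) to 1.0 (fully open); "grasp_force": force on a finger pad.
Only numpy, scipy, OpenCV 4.12 (cv2) and the standard library are available. Lean on these libraries where they do the work, as an engineer would, in place of code of your own. Each camera call takes 0.05 s, during which the arm holds its last target. There are 200 camera calls.

## Working session

There is one attempt and no reset: what is moved stays moved. The work goes in short steps, Python scripts to look and compute and a tool call to move; the robot and the scene stay as the last step left them, time stands still between calls to the robot, and variables do not carry over. Pictures are saved under pics/ and viewed, at most 10 in all, crops included, and the job is handed in when it is done.

Besides the shell and the picture viewer there is one more tool, called in YAML: its name, and indented under it one key for each argument. servo_tool: Moves the arm, as the interface text tells. Its arguments: {"type":"object","properties":{"motion":{"type":"array"}},"required":["motion"]}

```bash
mkdir -p pics
cat > h.py <<'E'
import numpy as np, cv2
from bench import ctrl
def grab(n):
    c=ctrl.camera(n); return c
def world(c,u,v,d=None):
    """pixels -> world points by depth"""
    u=np.atleast_1d(u).astype(float);v=np.atleast_1d(v).astype(float)
    if d is None: d=c["depth"][v.astype(int),u.astype(int)]
    K=np.array([[c["fx"],0,c["cx"]],[0,c["fy"],c["cy"]],[0,0,1]])
    p=cv2.undistortPoints(np.stack([u,v],1)[:,None],K,np.array([c["k1"],0,0,0.]))[:,0]
    X=np.c_[p*d[:,None],d]
    return (X-c["t"])@c["R"]
def plane(c,u,v,z):
    P1=world(c,u,v,np.ones(np.size(u)));C=-np.asarray(c["R"]).T@c["t"]
    D=P1-C; s=(z-C[2])/D[:,2]; return C+D*s[:,None]
def cloud(c):
    v,u=np.mgrid[0:400,0:640]
    return world(c,u.ravel(),v.ravel()).reshape(400,640,3)
E
python3 - <<'E'
from h import *
for n in("top","side"):
    c=grab(n); cv2.imwrite(f"pics/{n}0.png",c["pixels"][...,::-1])
    print(n,c["fx"],c["k1"],-np.array(c["R"]).T@c["t"],np.array(c["R"])[2],(c["depth"]>0).mean())
o=ctrl.get_obs();print(o["eef_pos"],o["eef_rot"],o["opening"],o["time_s"])
E
```

```text
top 489.9436288588812 0.017751044682479015 [0.30641315 0.00181757 1.58307262] [ 0.14803225  0.003815   -0.98897518] 0.99573828125
side 458.7689325258762 -0.11243563952461255 [ 0.34319273 -0.96889892  0.82182885] [ 0.168913    0.79414056 -0.58378863] 0.99605078125
[0.21021139 0.53469879 0.2554429 ] [-3.24244573e-04  1.86296080e-01  9.82493305e-01 -7.55111076e-04] 1.000681881401108 0.1
```

View pics/top0.png

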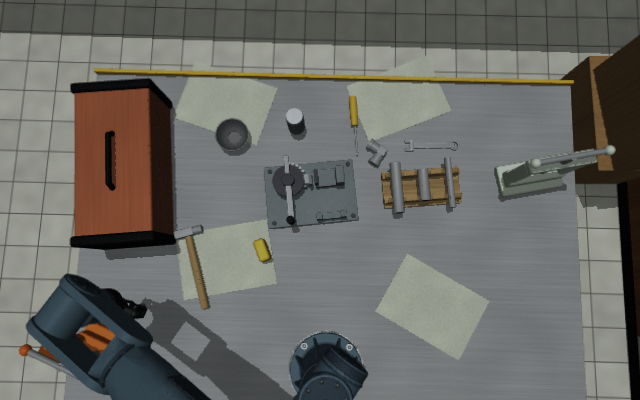

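View pics/side0.png

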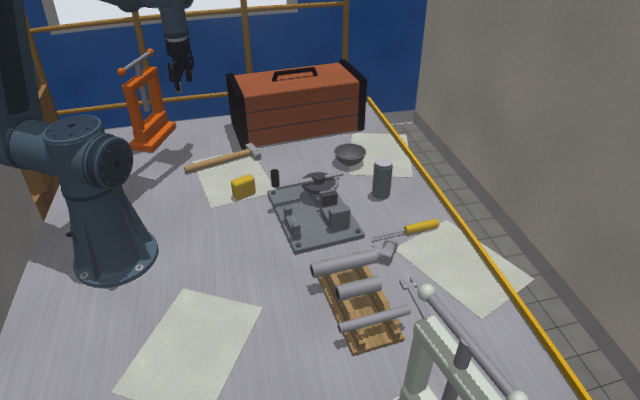

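The top view has the long thick pipe in the rack's left place at about (397,187), the clamp base around (311,193), the pivot near (288,180) and the knob near (290,218). The side view agrees: the pipe is at (345,263) and the knob at (275,177).

Run:
```python
from h import *
c=grab("top"); im=c["pixels"][...,::-1]
cv2.imwrite("pics/crop1.png",cv2.resize(im[145:240,255:365],None,fx=6,fy=6,interpolation=cv2.INTER_CUBIC))
P=cloud(c); np.save("top.npy",P)
s=grab("side"); Q=cloud(s); np.save("side.npy",Q)
cv2.imwrite("pics/crop2.png",cv2.resize(s["pixels"][155:255,255:375,::-1],None,fx=6,fy=6,interpolation=cv2.INTER_CUBIC))
def reg(P,x,y):return (P[...,0]>x[0])&(P[...,0]<x[1])&(P[...,1]>y[0])&(P[...,1]<y[1])
print("table z",np.median(P[260:300,300:360,2]),np.median(Q[320:380,180:230,2]))
# pipe
for nm,A,(r0,r1,c0,c1) in(("top",P,(150,220,378,412)),("side",Q,(245,285,300,385))):
    sub=A[r0:r1,c0:c1].reshape(-1,3); m=sub[:,2]>0.066; sub=sub[m]
    (cx,cy),(w,h),a=cv2.minAreaRect((sub[:,:2]*1000).astype(np.float32))
    print(nm,"pipe",len(sub),cx,cy,w,h,a,sub[:,2].max())
for p in [(290,218),(288,180),(285,160),(328,177),(397,163),(397,212)]:
    print(p,P[p[1],p[0]].round(4))
for p in [(275,172),(275,177)]: print(p,Q[p[1],p[0]].round(4))
# base plate outline
m=((P[...,2]>0.011)&(P[...,2]<0.14)&reg(P,(.3,.72),(-.12,.2))).astype(np.uint8)
m[:,:255]=0;m[:,365:]=0;m[:150]=0;m[235:]=0
k,_=cv2.findContours(m,cv2.RETR_EXTERNAL,cv2.CHAIN_APPROX_NONE)
m2=(abs(P[...,2]-.016)<.004)&(m>0)
pts=P[m2][:,:2]*1000
print("base",len(pts),cv2.minAreaRect(pts.astype(np.float32)),P[m2][:,2].mean())
```

```text
table z -0.0005007221970097613 9.6924534907538e-05
top pipe 494 453.06964111328125 -143.83517456054688 112.1334228515625 397.8912048339844 60.93559265136719 1.5830726193286482
side pipe 846 492.6326599121094 -580.2587280273438 820.3816528320312 155.5909881591797 78.85960388183594 0.8218288494400839
(290, 218) [0.453  0.1199 0.1271]
(288, 180) [0.5754 0.1339 0.0857]
(285, 160) [0.6402 0.1464 0.0784]
(328, 177) [0.5969 0.0103 0.0391]
(397, 163) [ 0.6394 -0.2048  0.08  ]
(397, 212) [ 0.4858 -0.2067  0.0724]
(275, 172) [0.4505 0.1101 0.1315]
(275, 177) [0.4491 0.1065 0.1173]
base 2480 ((561.8251953125, 57.88842010498047), (228.876220703125, 309.80352783203125), 7.1128034591674805) 0.016003501716740066
```

View pics/crop1.png

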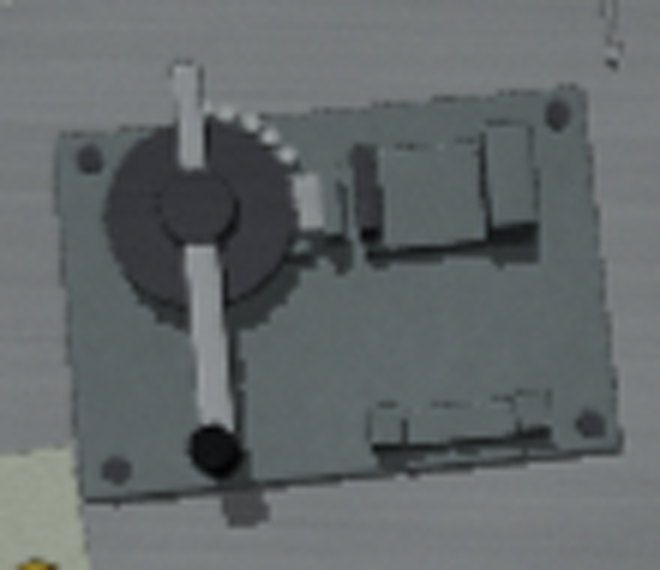

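View pics/crop2.png

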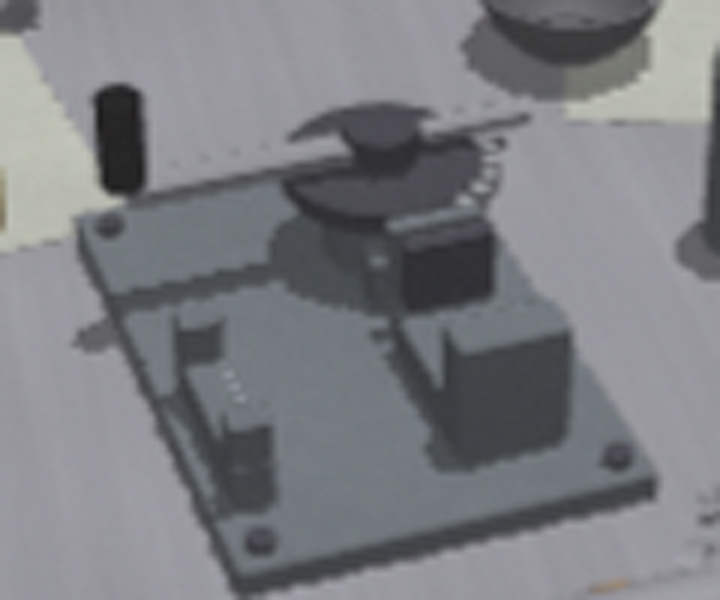

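The crops show teeth as white dots at crop pixels (228,111), (248,120), (268,135) and (288,155), with one more probably under the tail (186,70). The base corners sit near (55,135), (583,90), (618,440) and (80,495).

Run:
```python
from h import *
c=grab("top"); P=np.load("top.npy");Q=np.load("side.npy")
for nm,A,z0 in(("top",P,.068),("side",Q,.068)):
    m=(A[...,2]>z0)&(A[...,2]<.085)&(abs(A[...,0]-.565)<.12)&(abs(A[...,1]+.205)<.04)
    s=A[m]; (cx,cy),(w,h),a=cv2.minAreaRect((s[:,:2]*1000).astype(np.float32))
    v=cv2.fitLine((s[:,:2]*1000).astype(np.float32),cv2.DIST_HUBER,0,.01,.01).ravel()
    print(nm,"pipe",len(s),cx,cy,w,h,np.degrees(np.arctan2(v[1],v[0])),v[2:],np.percentile(s[:,2],98))
off=np.array([255,145])
px=lambda l:(np.array(l,float)+.5)/6+off-.5
B=px([(55,135),(583,90),(620,440),(82,493)]); b=plane(c,*B.T,.016)[:,:2]*1000
print("base corners",b.round(1)); d=np.roll(b,-1,0)-b
print("sides",np.linalg.norm(d,axis=1),np.degrees(np.arctan2(d[:,1],d[:,0])))
print("bolts",(plane(c,*px([(91,160),(558,115),(590,424),(116,470)]).T,.018)[:,:2]*1000).round(1))
print("fixed jaw top corners z82",(plane(c,*px([(486,125),(531,122),(536,220),(492,228)]).T,.082)[:,:2]*1000).round(1))
# knob
for n,A,C in(("top",P,c),("side",Q,grab("side"))):
    im=C["pixels"].astype(int); m=(im.max(2)<45)&(A[...,2]>.09)&(A[...,2]<.15)&(abs(A[...,0]-.45)<.05)&(abs(A[...,1]-.115)<.05)
    s=A[m]; t=s[s[:,2]>.127]; print(n,"knob",len(s),len(t),s.mean(0),t.mean(0) if len(t) else 0, s.min(0),s.max(0))
hub=px([(199,205)]); tail=px([(186,66)]); 
D=lambda p:P[int(round(p[0,1])),int(round(p[0,0]))]
print("hub",D(hub),"tail",D(tail))
T=px([(228,111),(248,120),(268,135),(288,155)]); print("teeth",[P[int(round(v)),int(round(u))].round(4).tolist() for u,v in T])
np.save("teeth.npy",T)
m=(P[...,2]>.05)&(P[...,2]<.1)&(np.hypot(P[...,0]-.575,P[...,1]-.134)<.06); print(np.histogram(P[m][:,2],20))
```

```text
top pipe 438 565.26220703125 -206.61361694335938 160.0720672607422 32.6974983215332 6.284524 [ 564.3515 -205.9615] 0.08120075710007407
side pipe 548 565.1199951171875 -213.12318420410156 159.410888671875 32.78182601928711 5.611184 [ 564.8314 -215.9537] 0.0772158632062214
base corners [[628.6 220.7]
 [661.1 -65.7]
 [470.2 -89.2]
 [434.3 197.4]]
sides [288.25973039 192.40985903 288.81461175 195.72795093] [ -83.52790505 -173.00753066   97.13119122    6.82680531]
bolts [[614.9 200.3]
 [646.4 -52.3]
 [478.1 -72.8]
 [446.9 179.6]]
fixed jaw top corners z82 [[626.2 -12.7]
 [628.4 -36.1]
 [576.7 -39.8]
 [571.9 -17.1]]
top knob 59 47 [0.44741283 0.11789014 0.12822511] [0.44856934 0.11899172 0.13307153] [0.43722794 0.10756228 0.09002765] [0.45855655 0.12829657 0.13874524]
side knob 102 31 [0.4475333  0.10753241 0.11577745] [0.44776603 0.11105676 0.13130643] [0.43848627 0.09894567 0.09023542] [0.45695153 0.12134884 0.13478343]
hub [0.5787916  0.13411397 0.08451109] tail [0.65220963 0.14334859 0.08240227]
teeth [[0.6339, 0.1219, 0.0661], [0.6272, 0.112, 0.0687], [0.6207, 0.1022, 0.0701], [0.6113, 0.0893, 0.0704]]
(array([  4,  10,  14,  14,  22,  40, 113, 155, 147,  70,  36,  18,  31,
        37,  59,  45,  41,  21,  10,   2]), array([0.05088118, 0.05321373, 0.05554627, 0.05787882, 0.06021137,
       0.06254392, 0.06487647, 0.06720901, 0.06954156, 0.07187411,
       0.07420666, 0.0765392 , 0.07887175, 0.0812043 , 0.08353685,
       0.0858694 , 0.08820194, 0.09053449, 0.09286704, 0.09519959,
       0.09753214]))
```

Run:
```python
from h import *
from scipy.optimize import least_squares
c=grab("top");s=grab("side"); P=np.load("top.npy");Q=np.load("side.npy")
px=lambda l,o:(np.array(l,float)+.5)/6+np.array(o)-.5
t1=(255,145);t2=(255,155)
print("knob top",plane(c,*px([(215,449)],t1).T,.133)[:,:2]*1000,plane(s,*px([(119,93)],t2).T,.133)[:,:2]*1000)
print("hub side/top",plane(c,*px([(199,205)],t1).T,.09)[:,:2]*1000,plane(s,*px([(380,125)],t2).T,.09)[:,:2]*1000)
print("jaw corner z82 side",plane(s,*px([(573,322),(455,352)],t2).T,.082)[:,:2]*1000)
print("base corners side",(plane(s,*px([(78,217),(657,480),(238,578)],t2).T,.016)[:,:2]*1000).round(1))
for A in(P,Q):
    m=(A[...,2]>.066)&(A[...,2]<.085)&(abs(A[...,0]-.565)<.07)&(abs(A[...,1]+.208)<.03); S=A[m]*1000
    f=lambda p:np.hypot((S[:,1]-p[0]-p[2]*(S[:,0]-565))*np.cos(np.arctan(p[2])),S[:,2]-p[1])-17
    r=least_squares(f,[-208,60,.11],loss="huber",f_scale=1.5); print("cyl y@565,z,yaw",r.x[:2],np.degrees(np.arctan(r.x[2])))
yaw=np.radians(7)
k=plane(c,*px([(215,449)],t1).T,.133)[0,:2]
pv=k+.13*np.array([np.cos(yaw),np.sin(yaw)]); print("pivot",pv)
for z in(.066,.07):
    T=plane(c,*np.load("teeth.npy").T,z)[:,:2]-pv
    print(z,"teeth clockwise rad from tail-rest",-(np.arctan2(T[:,1],T[:,0])-yaw),np.hypot(*T.T))
# bench scene in crop: zoom of teeth
im=c["pixels"][...,::-1]; cv2.imwrite("pics/teeth.png",cv2.resize(im[155:185,275:315],None,fx=16,fy=16,interpolation=cv2.INTER_CUBIC))
```

```text
knob top [[448.24504047 117.99897402]] [[450.00034694 118.00564382]]
hub side/top [[578.55990536 134.43306581]] [[576.65972188 128.42265036]]
jaw corner z82 side [[628.74285341 -35.02139946]
 [572.56274531 -44.46487078]]
base corners side [[431.5 190. ]
 [659.6 -73.4]
 [464.7 -95.7]]
cyl y@565,z,yaw [-206.77957638   59.744037  ] 6.22488412132263
cyl y@565,z,yaw [-210.88683102   58.20183346] 6.110031819493972
pivot [0.57727604 0.13384199]
0.066 teeth clockwise rad from tail-rest [0.30861439 0.51291503 0.75289272 1.03030816] [0.05735364 0.05602075 0.05450827 0.05457849]
0.07 teeth clockwise rad from tail-rest [0.3170019  0.52364499 0.76589912 1.04462794] [0.05656714 0.05534847 0.05399764 0.05427521]
```

View pics/teeth.png

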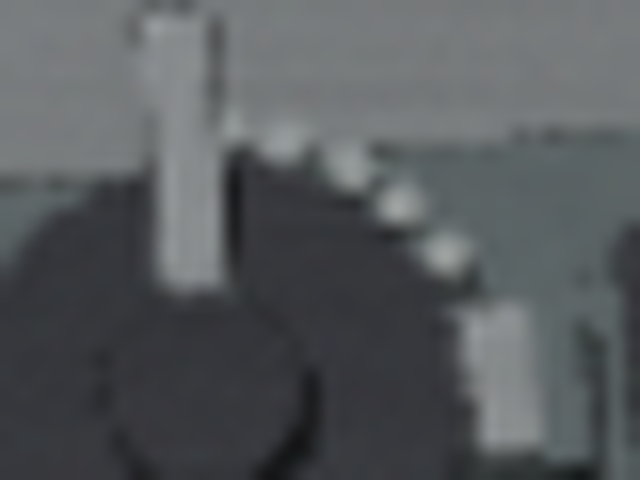

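```bash
cat >> h.py <<'E'
from scipy.spatial.transform import Rotation as Ro
def rel(x,y,z,yaw=None):
    """mm world TCP target, yaw deg of tool-y line -> cm in tool axes, twist"""
    o=ctrl.get_obs(); q=o["eef_rot"]; R=Ro.from_quat([q[1],q[2],q[3],q[0]]).as_matrix()
    d=R.T@(np.array([x,y,z])/10-np.array(o["eef_pos"])*100)
    tw=0
    if yaw is not None:
        cur=np.degrees(np.arctan2(R[1,1],R[0,1])); tw=-((yaw-cur+90)%180-90)
    print("rel cm",d.round(2),"twist",round(tw,1),"| t",round(o["time_s"],2),"pos",np.round(o["eef_pos"],4),"F",np.round(o["wrist_force"],1),"op",round(o["opening"],2),"q6",np.round(o["q"][5],2))
E
python3 - <<'E'
from h import *
c=grab("top"); T=np.array([(232,125),(285,143),(350,167),(400,205),(447,252)],float)
T=(T+.5)/16+np.array([275,155])-.5
for z in(.066,.072):
  T3=plane(c,*T.T,z)[:,:2]*1000
  for pv in([577.3,133.8],[578.5,134.2]):
    a=-(np.arctan2(*(T3-pv).T[::-1])-np.radians(7)); print(z,pv,a.round(3),"first est",np.mean(a-.24*np.arange(5)).round(3),np.hypot(*(T3-pv).T).round(1))
rel(565,-208,250,96.3)
E
```

```text
0.066 [577.3, 133.8] [0.11  0.3   0.547 0.775 1.02 ] first est 0.07 [58.4 56.  55.5 54.4 54.5]
0.066 [578.5, 134.2] [0.117 0.311 0.563 0.794 1.042] first est 0.085 [57.2 54.8 54.6 53.7 54.1]
0.072 [577.3, 133.8] [0.119 0.312 0.564 0.795 1.041] first est 0.086 [57.1 54.8 54.5 53.6 54. ]
0.072 [578.5, 134.2] [0.126 0.324 0.58  0.815 1.064] first est 0.102 [55.9 53.7 53.6 52.9 53.6]
rel cm [-60.2  -56.17   0.62] twist -27.8 | t 0.45 pos [0.2105 0.5351 0.2562] F [-0.3 -0.9 -0.1] op 1.0 q6 -0.21
```

The teeth put the first click near 0.10–0.13 rad, and I'll confirm it by force. Moving to the pipe.

servo_tool:
  motion:
    - [[-60.2, -56.2, 0, -27.8, -1], [-60.2, -56.2, 0, -27.8, -1], [-60.2, -56.2, 0, -27.8, -1], [-60.2, -56.2, 0, -27.8, -1], [-60.2, -56.2, 0, -27.8, -1]]

```text
time_s: 0.95
eef_pos: [0.314, 0.3183, 0.2566]
eef_rot: [0.0, -0.057, 0.998, 0.0]
wrist_force: [0.2, 0.0, -0.0]
opening: 1.003
grasp_force: 0.0
```

```bash
python3 -c "
from h import *
rel(565,-208,250,96.3)"
```

```text
rel cm [-18.98 -55.13   0.67] twist 0.2 | t 0.95 pos [0.314  0.3183 0.2566] F [ 0.2  0.  -0. ] op 1.0 q6 -1.16
```

servo_tool:
  motion:
    - [[-19, -55, 0.6, 0, -1], [-19, -55, 0.6, 0, -1], [-19, -55, 0.6, 0, -1], [-19, -55, 0.6, 0, -1], [-19, -55, 0.6, 0, -1]]

```text
time_s: 1.45
eef_pos: [0.4214, 0.092, 0.2543]
eef_rot: [0.001, -0.055, 0.998, -0.0]
wrist_force: [0.5, 0.4, 1.1]
opening: 0.997
grasp_force: 0.0
```

```bash
python3 -c "
from h import *
rel(565,-208,250,96.3)"
```

```text
rel cm [-10.97 -31.4    0.45] twist 0.0 | t 1.45 pos [0.4214 0.092  0.2543] F [0.5 0.4 1.1] op 1.0 q6 -1.74
```

servo_tool:
  motion:
    - [[-11, -31, 0.4, 0, -1], [-11, -31, 0.4, 0, -1], [-11, -31, 0.4, 0, -1], [-11, -31, 0.4, 0, -1], [-11, -31, 0.4, 0, -1]]

```text
time_s: 1.95
eef_pos: [0.5305, -0.1331, 0.251]
eef_rot: [0.0, -0.055, 0.998, -0.0]
wrist_force: [1.1, 0.3, 0.6]
opening: 1.002
grasp_force: 0.0
```

servo_tool:
  motion:
    - [[-3.4, -9.0, 0, 0, -1], [-3.4, -9.0, 0, 0, -1], [-3.4, -9.0, 0, 0, -1], [-3.4, -9.0, 0, 0, -1], [-3.4, -9.0, 0, 0, -1]]

```text
time_s: 2.45
eef_pos: [0.5732, -0.2157, 0.2506]
eef_rot: [-0.0, -0.055, 0.998, 0.0]
wrist_force: [-0.3, 0.7, 0.2]
opening: 0.999
grasp_force: 0.0
```

```bash
python3 -c "
from h import *
rel(565,-208,60,96.3)"
```

```text
rel cm [ 0.72  0.84 19.06] twist 0.1 | t 2.45 pos [ 0.5732 -0.2157  0.2506] F [-0.3  0.7  0.2] op 1.0 q6 -2.24
```

servo_tool:
  motion:
    - [[0.7, 0.8, 5, 0, -1], [0.7, 0.8, 10, 0, -1], [0.7, 0.8, 14, 0, -1], [0.7, 0.8, 17, 0, -1], [0.7, 0.8, 19, 0, -1]]

```text
time_s: 2.95
eef_pos: [0.5642, -0.2069, 0.0587]
eef_rot: [-0.001, -0.056, 0.998, 0.001]
wrist_force: [-0.6, -0.7, -0.0]
opening: 1.002
grasp_force: 0.0
```

servo_tool:
  motion:
    - [[0, 0, 0, 0, -0.6], [0, 0, 0, 0, -0.2], [0, 0, 0, 0, 0.2], [0, 0, 0, 0, 0.6], [0, 0, 0, 0, 1]]

```text
time_s: 3.45
eef_pos: [0.5669, -0.2089, 0.0633]
eef_rot: [0.001, -0.055, 0.998, 0.0]
wrist_force: [-2.1, 6.7, 7.5]
opening: 0.381
grasp_force: 58.9
```

servo_tool:
  motion:
    - [[0, 0, 0, 0, 1], [0, 0, 0, 0, 1], [0, 0, 0, 0, 1], [0, 0, 0, 0, 1]]

```text
time_s: 3.85
eef_pos: [0.5669, -0.2089, 0.0633]
eef_rot: [0.001, -0.055, 0.998, 0.0]
wrist_force: [-2.2, 5.8, 6.8]
opening: 0.382
grasp_force: 58.9
```

```bash
python3 -c "
from h import *
rel(565,-208,60,96.3)"
```

```text
rel cm [0.18 0.11 0.33] twist 0.0 | t 3.85 pos [ 0.5669 -0.2089  0.0633] F [-2.2  5.8  6.8] op 0.38 q6 -2.23
```

servo_tool:
  motion:
    - [[0, 0, -2, 0, 1], [0, 0, -5, 0, 1], [0, 0, -9, 0, 1], [0, 0, -12, 0, 1], [0, 0, -12, 0, 1]]

```text
time_s: 4.35
eef_pos: [0.5686, -0.2111, 0.1871]
eef_rot: [0.004, -0.055, 0.998, -0.003]
wrist_force: [0.8, 0.1, -3.8]
opening: 0.38
grasp_force: 60.7
```

```bash
python3 -c "
from h import *
rel(545,6.2,183,97)"
```

```text
rel cm [-0.05 21.86  0.26] twist -0.7 | t 4.35 pos [ 0.5686 -0.2111  0.1871] F [ 0.8  0.1 -3.8] op 0.38 q6 -2.23
```

servo_tool:
  motion:
    - [[0, 4, 0, -0.7, 1], [0, 8, 0, -0.7, 1], [0, 12, 0, -0.7, 1], [0, 16, 0, -0.7, 1], [0, 19, 0, -0.7, 1]]

```text
time_s: 4.85
eef_pos: [0.5431, -0.0181, 0.1792]
eef_rot: [-0.001, -0.062, 0.998, 0.001]
wrist_force: [0.6, -0.1, -5.0]
opening: 0.376
grasp_force: 60.9
```

servo_tool:
  motion:
    - [[0, 2, 0, 0, 1], [0, 2.8, 0, 0, 1], [0, 2.8, 0, 0, 1], [0, 2.8, 0, 0, 1], [0, 2.8, 0, 0, 1]]

```text
time_s: 5.35
eef_pos: [0.5415, 0.006, 0.1806]
eef_rot: [-0.0, -0.061, 0.998, -0.0]
wrist_force: [0.0, 0.3, -4.7]
opening: 0.377
grasp_force: 60.9
```

```bash
python3 -c "
from h import *
rel(545,6.2,100,97)
c=grab('top');P=cloud(c)
m=(P[...,2]>.15)&(P[...,2]<.21);m[:,:300]=0
cv2.imwrite('pics/carry.png',cv2.resize(c['pixels'][140:240,260:380,::-1],None,fx=5,fy=5))
s=grab('side');cv2.imwrite('pics/carrys.png',cv2.resize(s['pixels'][100:250,220:400,::-1],None,fx=4,fy=4))
"
```

```text
rel cm [-0.35 -0.02  8.06] twist -0.0 | t 5.35 pos [0.5415 0.006  0.1806] F [ 0.   0.3 -4.7] op 0.38 q6 -1.9
```

View pics/carrys.png

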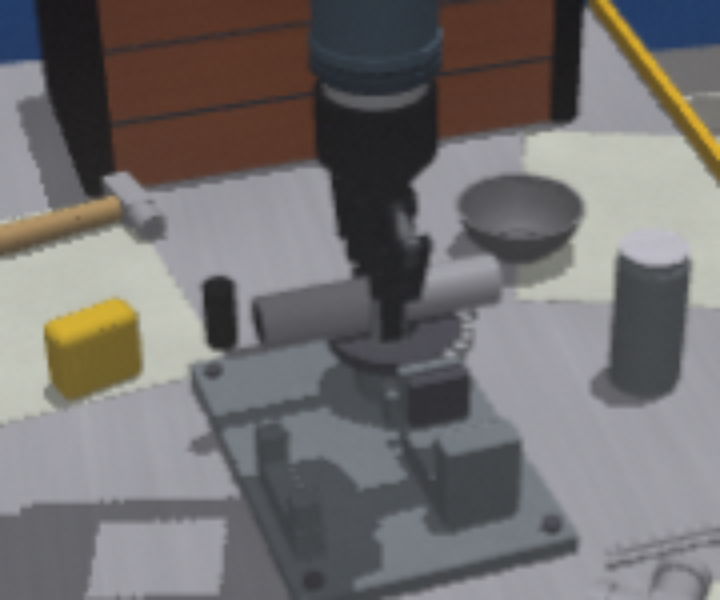

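The pipe is held level above the clamp at about (375,300), and the clamp is clear below it. Lowering.

servo_tool:
  motion:
    - [[-0.3, 0, 3, 0, 1], [-0.3, 0, 6, 0, 1], [-0.3, 0, 8.5, 0, 1], [-0.3, 0, 10.2, 0, 1], [-0.3, 0, 11, 0, 1]]

```text
time_s: 5.95
eef_pos: [0.5433, 0.007, 0.0689]
eef_rot: [-0.001, -0.061, 0.998, 0.0]
wrist_force: [-1.2, 0.2, -4.1]
opening: 0.38
grasp_force: 61.0
```

servo_tool:
  motion:
    - [[0, 0, 0.2, 0, 1], [0, 0, 0.4, 0, 1], [0, 0, 0.6, 0, 1], [0, 0, 0.7, 0, 1], [0, 0, 0.7, 0, 1]]

```text
time_s: 6.45
eef_pos: [0.5447, 0.0075, 0.0643]
eef_rot: [0.0, -0.061, 0.998, -0.0]
wrist_force: [-0.3, -0.2, -3.5]
opening: 0.382
grasp_force: 61.0
```

```bash
python3 -c "
from h import *
rel(545,6.2,62,97)"
```

```text
rel cm [-0.02 -0.13  0.23] twist 0.0 | t 6.45 pos [0.5447 0.0075 0.0643] F [-0.3 -0.2 -3.5] op 0.38 q6 -1.9
```

Not touching yet, so I'll go down a little further.

servo_tool:
  motion:
    - [[0, 0, 0.1, 0, 1], [0, 0, 0.2, 0, 1], [0, 0, 0.3, 0, 1], [0, 0, 0.3, 0, 1]]

```text
time_s: 6.85
eef_pos: [0.5447, 0.0075, 0.0624]
eef_rot: [0.0, -0.061, 0.998, -0.0]
wrist_force: [-6.7, 0.6, 10.4]
opening: 0.375
grasp_force: 62.6
```

servo_tool:
  motion:
    - [[0, 0, 0, 0, 0.2], [0, 0, 0, 0, 0], [0, 0, 0, 0, -0.3], [0, 0, 0, 0, -0.6], [0, 0, 0, 0, -0.8]]

```text
time_s: 7.35
eef_pos: [0.5445, 0.0075, 0.0608]
eef_rot: [0.0, -0.061, 0.998, -0.0]
wrist_force: [0.5, -0.0, -0.0]
opening: 0.899
grasp_force: 0.0
```

servo_tool:
  motion:
    - [[0, 0, -1, 0, -0.8], [0, 0, -4, 0, -0.8], [0, 0, -9, 0, -0.8], [0, 0, -14, 0, -0.8], [0, 0, -16, 0, -0.8]]

```text
time_s: 7.85
eef_pos: [0.5468, 0.0071, 0.2273]
eef_rot: [0.004, -0.061, 0.998, -0.001]
wrist_force: [0.8, -0.2, 0.5]
opening: 0.904
grasp_force: 0.0
```

```bash
python3 -c "
from h import *
rel(448.5,118,195,97)
c=grab('top');P=cloud(c);np.save('top2.npy',P)
cv2.imwrite('pics/laid.png',cv2.resize(c['pixels'][140:240,250:380,::-1],None,fx=6,fy=6))
s=grab('side');cv2.imwrite('pics/laids.png',cv2.resize(s['pixels'][120:270,240:400,::-1],None,fx=4,fy=4))
A=cloud(s)
m=(A[...,2]>.067)&(A[...,2]<.082)&(A[...,0]>.44)&(A[...,0]<.64)&(abs(A[...,1]-.0+0.1219*(.545-A[...,0]))<.012)
S=A[m]*1000;print(len(S),cv2.minAreaRect(S[:,:2].astype(np.float32)),np.percentile(S[:,2],[2,50,98]))
"
```

```text
rel cm [ 8.42 12.22  3.13] twist 0.0 | t 7.85 pos [0.5468 0.0071 0.2273] F [ 0.8 -0.2  0.5] op 0.9 q6 -1.9
360 ((544.0283203125, -0.4334564208984375), (160.72178649902344, 23.15453338623047), 6.4803571701049805) [67.43615741 72.79769909 76.54317949]
```

View pics/laids.png

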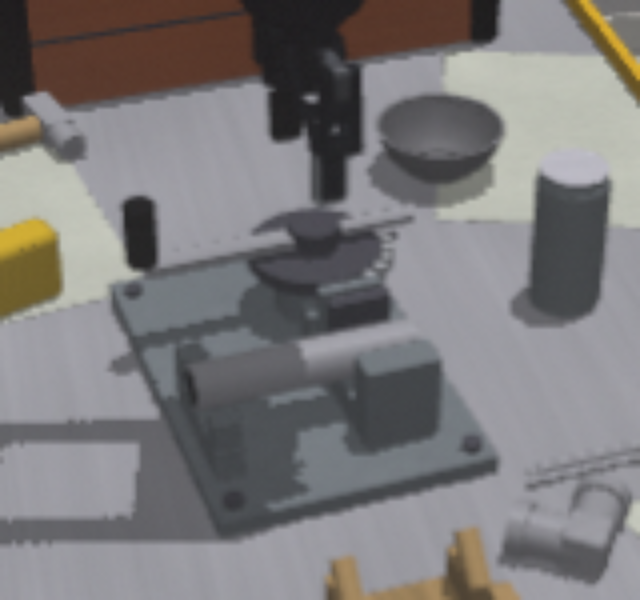

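The pipe lies on both saddles, from about (200,385) to (410,335) in the side crop, with its centre near (544,5). The knob is still at (140,232). Going to the knob.

servo_tool:
  motion:
    - [[8.4, 12.2, 2, 20, -0.8], [8.4, 12.2, 2, 20, -0.8], [8.4, 12.2, 2, 20, -0.8], [8.4, 12.2, 2, 20, -0.8], [8.4, 12.2, 2, 20, -0.8]]

```text
time_s: 8.45
eef_pos: [0.4448, 0.1191, 0.1999]
eef_rot: [-0.001, 0.112, 0.994, -0.0]
wrist_force: [0.6, 0.4, 1.1]
opening: 0.901
grasp_force: 0.0
```

```bash
python3 -c "
from h import *
rel(449,118.2,116,77)"
```

```text
rel cm [-0.44  0.01  8.39] twist 0.2 | t 8.45 pos [0.4448 0.1191 0.1999] F [0.6 0.4 1.1] op 0.9 q6 -1.34
```

servo_tool:
  motion:
    - [[-0.3, 0, 2, 0, -0.8], [-0.3, 0, 4.5, 0, -0.8], [-0.3, 0, 7, 0, -0.8], [-0.3, 0, 8.2, 0, -0.8], [-0.3, 0, 8.2, 0, -0.8]]

```text
time_s: 8.95
eef_pos: [0.4481, 0.1169, 0.1171]
eef_rot: [-0.002, 0.114, 0.994, -0.0]
wrist_force: [-0.0, 0.2, -0.6]
opening: 0.9
grasp_force: 0.0
```

```bash
python3 -c "
from h import *
rel(449,118.2,116,77)"
```

```text
rel cm [-0.05  0.15  0.11] twist -0.0 | t 8.95 pos [0.4481 0.1169 0.1171] F [-0.   0.2 -0.6] op 0.9 q6 -1.35
```

servo_tool:
  motion:
    - [[0, 0.1, 0, 0, -0.3], [0, 0.1, 0, 0, 0], [0, 0.1, 0, 0, 0.3], [0, 0.1, 0, 0, 0.6], [0, 0.1, 0, 0, 1]]

```text
time_s: 9.45
eef_pos: [0.4499, 0.1182, 0.1199]
eef_rot: [0.001, 0.113, 0.994, -0.0]
wrist_force: [-1.5, -3.3, 4.8]
opening: 0.265
grasp_force: 58.4
```

servo_tool:
  motion:
    - [[0, 0, 0, 0, 1], [0, 0, 0, 0, 1]]

```text
time_s: 9.65
eef_pos: [0.4499, 0.1182, 0.1199]
eef_rot: [0.001, 0.113, 0.994, -0.0]
wrist_force: [-1.5, -2.9, 4.5]
opening: 0.266
grasp_force: 58.4
```

```bash
cat >> h.py <<'E'
YAW=np.radians(7.0); PV=np.array([578.,133.9])
def knob(a): # world TCP xy (mm) at lever angle a
    return PV+130*np.array([-np.cos(a)*np.cos(YAW)-np.sin(a)*np.sin(YAW),-np.cos(a)*np.sin(YAW)+np.sin(a)*np.cos(YAW)])
def ang():
    o=ctrl.get_obs(); d=PV-np.array(o["eef_pos"])[:2]*1000
    a=YAW-np.arctan2(d[1],d[0]); t=np.array([-np.sin(YAW-a),np.cos(YAW-a)])
    print("angle",round(a,3),"r",np.hypot(*d).round(1),"resist",-round(float(t@o["wrist_force"][:2]),1)); return a
E
python3 -c "
from h import *
ang()
for a in np.arange(0,.8,.06): print(round(a,2)); rel(*knob(a),116)"
```

```text
angle 0.0 r 129.1 resist 2.7
0.0
rel cm [ 0.08 -0.03  0.39] twist 0 | t 9.65 pos [0.4499 0.1182 0.1199] F [-1.5 -2.9  4.5] op 0.27 q6 -1.34
0.06
rel cm [0.33 0.71 0.39] twist 0 | t 9.65 pos [0.4499 0.1182 0.1199] F [-1.5 -2.9  4.5] op 0.27 q6 -1.34
0.12
rel cm [0.53 1.46 0.39] twist 0 | t 9.65 pos [0.4499 0.1182 0.1199] F [-1.5 -2.9  4.5] op 0.27 q6 -1.34
0.18
rel cm [0.68 2.23 0.39] twist 0 | t 9.65 pos [0.4499 0.1182 0.1199] F [-1.5 -2.9  4.5] op 0.27 q6 -1.34
0.24
rel cm [0.79 3.   0.39] twist 0 | t 9.65 pos [0.4499 0.1182 0.1199] F [-1.5 -2.9  4.5] op 0.27 q6 -1.34
0.3
rel cm [0.85 3.78 0.39] twist 0 | t 9.65 pos [0.4499 0.1182 0.1199] F [-1.5 -2.9  4.5] op 0.27 q6 -1.34
0.36
rel cm [0.86 4.56 0.39] twist 0 | t 9.65 pos [0.4499 0.1182 0.1199] F [-1.5 -2.9  4.5] op 0.27 q6 -1.34
0.42
rel cm [0.83 5.33 0.39] twist 0 | t 9.65 pos [0.4499 0.1182 0.1199] F [-1.5 -2.9  4.5] op 0.27 q6 -1.34
0.48
rel cm [0.75 6.11 0.39] twist 0 | t 9.65 pos [0.4499 0.1182 0.1199] F [-1.5 -2.9  4.5] op 0.27 q6 -1.34
0.54
rel cm [0.63 6.88 0.39] twist 0 | t 9.65 pos [0.4499 0.1182 0.1199] F [-1.5 -2.9  4.5] op 0.27 q6 -1.34
0.6
rel cm [0.45 7.64 0.39] twist 0 | t 9.65 pos [0.4499 0.1182 0.1199] F [-1.5 -2.9  4.5] op 0.27 q6 -1.34
0.66
rel cm [0.24 8.39 0.39] twist 0 | t 9.65 pos [0.4499 0.1182 0.1199] F [-1.5 -2.9  4.5] op 0.27 q6 -1.34
0.72
rel cm [-0.02  9.13  0.39] twist 0 | t 9.65 pos [0.4499 0.1182 0.1199] F [-1.5 -2.9  4.5] op 0.27 q6 -1.34
0.78
rel cm [-0.33  9.84  0.39] twist 0 | t 9.65 pos [0.4499 0.1182 0.1199] F [-1.5 -2.9  4.5] op 0.27 q6 -1.34
```

servo_tool:
  motion:
    - [[0.1, 0.37, 0, 0, 1], [0.1, 0.37, 0, 0, 1]]

```text
time_s: 9.85
eef_pos: [0.4495, 0.1215, 0.1199]
eef_rot: [0.001, 0.113, 0.994, -0.001]
wrist_force: [-3.4, -7.3, 7.5]
opening: 0.269
grasp_force: 58.5
```

servo_tool:
  motion:
    - [[0.12, 0.37, 0, 0, 1], [0.12, 0.37, 0, 0, 1]]

```text
time_s: 10.05
eef_pos: [0.4493, 0.1249, 0.1199]
eef_rot: [0.001, 0.113, 0.994, -0.002]
wrist_force: [-3.2, -9.2, 6.5]
opening: 0.264
grasp_force: 58.7
```

servo_tool:
  motion:
    - [[0.1, 0.38, 0, 0, 1], [0.1, 0.38, 0, 0, 1]]

```text
time_s: 10.25
eef_pos: [0.449, 0.1287, 0.1199]
eef_rot: [0.001, 0.113, 0.994, -0.002]
wrist_force: [-3.2, -8.1, 6.7]
opening: 0.264
grasp_force: 58.9
```

servo_tool:
  motion:
    - [[0.1, 0.38, 0, 0, 1], [0.1, 0.38, 0, 0, 1]]

```text
time_s: 10.45
eef_pos: [0.4489, 0.1332, 0.1199]
eef_rot: [0.001, 0.113, 0.994, -0.001]
wrist_force: [-2.3, -6.7, 7.2]
opening: 0.268
grasp_force: 58.9
```

servo_tool:
  motion:
    - [[0.08, 0.38, 0, 0, 1], [0.08, 0.38, 0, 0, 1]]

```text
time_s: 10.65
eef_pos: [0.4489, 0.1376, 0.1199]
eef_rot: [0.0, 0.113, 0.994, -0.001]
wrist_force: [-3.7, -1.9, 7.2]
opening: 0.268
grasp_force: 58.9
```

servo_tool:
  motion:
    - [[0.07, 0.38, 0, 0, 1], [0.07, 0.38, 0, 0, 1]]

```text
time_s: 10.85
eef_pos: [0.4491, 0.1418, 0.1199]
eef_rot: [0.0, 0.113, 0.994, -0.0]
wrist_force: [-2.5, -0.0, 6.1]
opening: 0.265
grasp_force: 58.9
```

servo_tool:
  motion:
    - [[0.06, 0.38, 0, 0, 1], [0.06, 0.38, 0, 0, 1]]

```text
time_s: 11.05
eef_pos: [0.4493, 0.1454, 0.1199]
eef_rot: [0.0, 0.113, 0.994, -0.001]
wrist_force: [-3.2, -3.6, 7.6]
opening: 0.27
grasp_force: 59.1
```

servo_tool:
  motion:
    - [[0.05, 0.39, 0, 0, 1], [0.05, 0.39, 0, 0, 1]]

```text
time_s: 11.25
eef_pos: [0.4497, 0.1489, 0.1199]
eef_rot: [0.0, 0.113, 0.994, -0.001]
wrist_force: [-4.8, -7.6, 8.1]
opening: 0.268
grasp_force: 59.1
```

```bash
python3 -c "
from h import *
ang(); rel(*knob(.3),116)"
```

```text
angle 0.238 r 129.2 resist 8.1
rel cm [0.14 0.79 0.39] twist 0 | t 11.25 pos [0.4497 0.1489 0.1199] F [-4.8 -7.6  8.1] op 0.27 q6 -1.27
```

The force crest fell at about 0.12 rad, which matches the teeth, and the dip at 0.18 confirms click 1. Continuing through click 2, expected near 0.36.

servo_tool:
  motion:
    - [[0.04, 0.39, 0, 0, 1], [0.04, 0.39, 0, 0, 1]]

```text
time_s: 11.45
eef_pos: [0.4502, 0.1527, 0.1199]
eef_rot: [0.0, 0.113, 0.994, -0.001]
wrist_force: [-3.2, -7.1, 8.4]
opening: 0.265
grasp_force: 59.1
```

servo_tool:
  motion:
    - [[0.02, 0.39, 0, 0, 1], [0.02, 0.39, 0, 0, 1]]

```text
time_s: 11.65
eef_pos: [0.4507, 0.1558, 0.1198]
eef_rot: [0.0, 0.113, 0.994, -0.002]
wrist_force: [-5.1, -10.4, 8.7]
opening: 0.267
grasp_force: 59.6
```

servo_tool:
  motion:
    - [[0.01, 0.39, 0, 0, 1], [0.01, 0.39, 0, 0, 1]]

```text
time_s: 11.85
eef_pos: [0.4514, 0.1599, 0.1199]
eef_rot: [0.0, 0.113, 0.994, -0.001]
wrist_force: [-4.5, -10.1, 9.3]
opening: 0.263
grasp_force: 59.2
```

servo_tool:
  motion:
    - [[0, 0.39, 0, 0, 1], [0, 0.39, 0, 0, 1]]

```text
time_s: 12.05
eef_pos: [0.4523, 0.1641, 0.1199]
eef_rot: [0.0, 0.113, 0.994, -0.001]
wrist_force: [-3.9, -7.9, 7.0]
opening: 0.264
grasp_force: 59.2
```

servo_tool:
  motion:
    - [[-0.01, 0.39, 0, 0, 1], [-0.01, 0.39, 0, 0, 1]]

```text
time_s: 12.25
eef_pos: [0.4534, 0.1683, 0.1199]
eef_rot: [0.0, 0.113, 0.994, -0.001]
wrist_force: [-4.2, -4.1, 7.9]
opening: 0.268
grasp_force: 59.2
```

servo_tool:
  motion:
    - [[-0.02, 0.39, 0, 0, 1], [-0.02, 0.39, 0, 0, 1]]

```text
time_s: 12.45
eef_pos: [0.4547, 0.1727, 0.1199]
eef_rot: [0.001, 0.113, 0.994, 0.0]
wrist_force: [-0.9, 1.5, 4.5]
opening: 0.267
grasp_force: 59.0
```

servo_tool:
  motion:
    - [[-0.04, 0.39, 0, 0, 1], [-0.04, 0.39, 0, 0, 1]]

```text
time_s: 12.65
eef_pos: [0.4558, 0.176, 0.1199]
eef_rot: [0.0, 0.113, 0.994, -0.001]
wrist_force: [-4.2, -3.4, 7.0]
opening: 0.265
grasp_force: 59.5
```

servo_tool:
  motion:
    - [[-0.04, 0.39, 0, 0, 1], [-0.04, 0.39, 0, 0, 1]]

```text
time_s: 12.85
eef_pos: [0.4569, 0.1793, 0.1199]
eef_rot: [0.0, 0.113, 0.994, -0.001]
wrist_force: [-4.6, -6.9, 8.7]
opening: 0.266
grasp_force: 59.4
```

```bash
python3 -c "
from h import *
ang(); rel(*knob(.6),116);rel(*knob(.72),116)"
```

```text
angle 0.481 r 129.3 resist 8.1
rel cm [-0.23  1.53  0.38] twist 0 | t 12.85 pos [0.4569 0.1793 0.1199] F [-4.6 -6.9  8.7] op 0.27 q6 -1.21
rel cm [-0.71  3.02  0.38] twist 0 | t 12.85 pos [0.4569 0.1793 0.1199] F [-4.6 -6.9  8.7] op 0.27 q6 -1.21
```

Click 2 felt, with the dip near 0.42. Eight more steps to click 3, ending at about 0.72.

servo_tool:
  motion:
    - [[-0.05, 0.38, 0, 0, 1], [-0.05, 0.38, 0, 0, 1]]

```text
time_s: 13.05
eef_pos: [0.4582, 0.1828, 0.1199]
eef_rot: [0.0, 0.113, 0.994, -0.001]
wrist_force: [-4.6, -7.1, 7.9]
opening: 0.265
grasp_force: 59.4
```

servo_tool:
  motion:
    - [[-0.06, 0.38, 0, 0, 1], [-0.06, 0.38, 0, 0, 1]]

```text
time_s: 13.25
eef_pos: [0.4594, 0.1856, 0.1198]
eef_rot: [-0.0, 0.113, 0.994, -0.002]
wrist_force: [-5.1, -10.4, 10.3]
opening: 0.268
grasp_force: 60.0
```

servo_tool:
  motion:
    - [[-0.08, 0.38, 0, 0, 1], [-0.08, 0.38, 0, 0, 1]]

```text
time_s: 13.45
eef_pos: [0.461, 0.1893, 0.1198]
eef_rot: [-0.0, 0.113, 0.994, -0.002]
wrist_force: [-5.5, -9.6, 9.9]
opening: 0.266
grasp_force: 59.6
```

servo_tool:
  motion:
    - [[-0.09, 0.38, 0, 0, 1], [-0.09, 0.38, 0, 0, 1]]

```text
time_s: 13.65
eef_pos: [0.4629, 0.1931, 0.1199]
eef_rot: [-0.0, 0.113, 0.994, -0.001]
wrist_force: [-5.1, -7.4, 8.8]
opening: 0.268
grasp_force: 59.5
```

servo_tool:
  motion:
    - [[-0.1, 0.38, 0, 0, 1], [-0.1, 0.38, 0, 0, 1]]

```text
time_s: 13.85
eef_pos: [0.465, 0.1969, 0.1199]
eef_rot: [0.0, 0.113, 0.994, -0.001]
wrist_force: [-3.4, -4.0, 8.0]
opening: 0.266
grasp_force: 59.3
```

servo_tool:
  motion:
    - [[-0.11, 0.37, 0, 0, 1], [-0.11, 0.37, 0, 0, 1]]

```text
time_s: 14.05
eef_pos: [0.4671, 0.2007, 0.1199]
eef_rot: [0.0, 0.113, 0.994, -0.0]
wrist_force: [-1.2, -1.3, 6.2]
opening: 0.267
grasp_force: 59.1
```

servo_tool:
  motion:
    - [[-0.12, 0.37, 0, 0, 1], [-0.12, 0.37, 0, 0, 1]]

```text
time_s: 14.25
eef_pos: [0.4689, 0.2037, 0.1199]
eef_rot: [0.0, 0.113, 0.994, -0.001]
wrist_force: [-2.8, -5.5, 8.0]
opening: 0.265
grasp_force: 59.6
```

```bash
python3 -c "
from h import *
ang(); rel(*knob(.72),116)"
```

```text
angle 0.692 r 129.5 resist 6.2
rel cm [-0.08  0.36  0.39] twist 0 | t 14.25 pos [0.4689 0.2037 0.1199] F [-2.8 -5.5  8. ] op 0.27 q6 -1.17
```

The third dip has passed. A small nudge to about 0.715, midway between teeth 3 and 4, then check.

servo_tool:
  motion:
    - [[-0.1, 0.28, 0, 0, 1], [-0.1, 0.28, 0, 0, 1], [-0.1, 0.28, 0, 0, 1], [-0.1, 0.28, 0, 0, 1]]

```text
time_s: 14.65
eef_pos: [0.4702, 0.2057, 0.1199]
eef_rot: [-0.0, 0.113, 0.994, -0.001]
wrist_force: [-5.0, -7.4, 9.3]
opening: 0.267
grasp_force: 59.6
```

```bash
python3 -c "
from h import *
ang(); rel(*knob(.72),116)
s=grab('side');cv2.imwrite('pics/end.png',cv2.resize(s['pixels'][120:270,240:400,::-1],None,fx=4,fy=4))"
```

```text
angle 0.709 r 129.5 resist 9.0
rel cm [-0.01  0.15  0.39] twist 0 | t 14.65 pos [0.4702 0.2057 0.1199] F [-5.  -7.4  9.3] op 0.27 q6 -1.16
```

View pics/end.png

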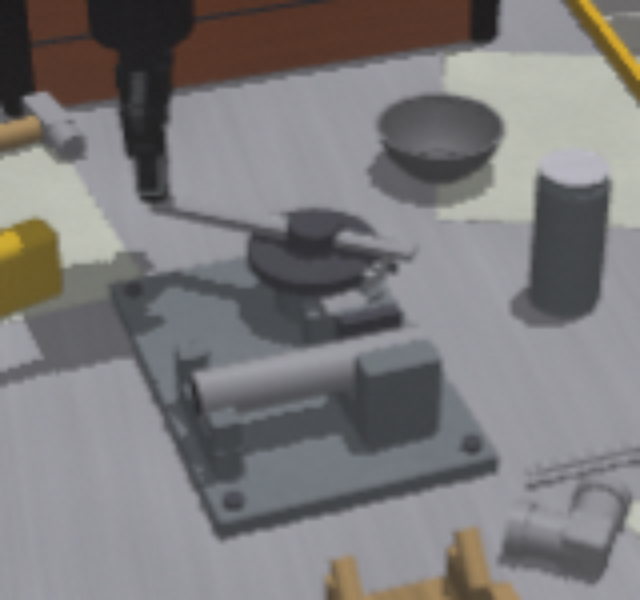

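The lever tail is at (410,250), past the third tooth. The jaw pad presses the pipe against the fixed jaw at (380,340), and the gripper holds the knob at (150,190).

```bash
python3 -c "
from bench import ctrl
print(ctrl.hand_in())"
```

```text
the job is handed in; nothing more can be done
None
```

The job is handed in: the long thick pipe lies on both saddles with the jaw closed on it, and the arm is holding the lever at about 0.71 rad after three felt clicks, at about 15 s on the robot clock; the judge's verdict was not shown.

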